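# Fit the filter cassette in the analyser's filter drawer and close it

## Robot

A 7-joint arm with a two-finger parallel gripper is mounted at the origin on the work surface. World frame = base frame: x ahead of the robot, y to its left, z up, the work surface at z = 0. Lengths are in m, angles in rad, forces in N, time in s.
With the tool pointing down it reaches from about 0.35 to 0.9 m from the base axis. Payload 7.2 kg.
Tool frame: the origin (TCP) lies on the centre line of the jaws, within the pads' length; the fingertips stand 22 mm ahead of it and the grasp point (between the pads) lies 3 mm ahead of it (ctrl.nose_length is the distance from the TCP to the fingertips, in m); y points along the fingers, z is the direction in which the jaws open and shut, and the axes are right-handed (so a half turn about y gives the same grasp; the last joint's range is limited). The gripper opens to 85 mm and grips with 20 to 120 N. Pads are 22 mm wide; open, the fingers measure 114 mm over their backs; the gripper's body (76 mm by 85 mm) begins 54 mm behind the grasp point. The pads swing forward as they close: fully open they stand 13 mm farther back than shut.
Start: joints at [-1.19, 0.411, -0.013, 1.596, 0.006, 1.134, -0.082], TCP at [0.271, 0.563, 0.253] pointing down, gripper open.
Joint ranges: [-2.95, 2.95], [-0.29, 1.99], [-1.47, 1.44], [0.14, 2.54], [-1.03, 4.17], [0.13, 1.85], [-2.86, 2.86]. Speed limits (rad/s): [2.39, 2.39, 3.01, 3.01, 3.14, 3.14, 3.14].

## Interface

Orientations are given as [roll, pitch, yaw] about the fixed x, y, z axes, in that order (R = Rz(yaw) Ry(pitch) Rx(roll)).
In Python, from bench import sensors, grab_frame, camera_model, ctrl gives the robot as it stands.
- The arm moves only by the tool apply_moves, never from a script. Its arguments are lists of equal length, an entry for each row: "twist": the turn, a rotation vector about the tool's x, y, z in rad, a list of three; "dp": the shift along the tool's x, y, z in m, a list of three; "claw": the finger opening in m, from 0 to 0.0854. A call has exactly 10 rows; each row shifts and turns the commanded pose from where the row before left it, along the tool's axes as they then stand; what a row does not reach is not made up. A row lasts 1/10 s, in which the tool goes at most 50 mm and 8.59 degrees, less where a joint would pass 70% of its speed; a pose out of reach is approached as far as the arm can. A call is refused whole if a number of a shift passes 0.05 or a number of a turn 0.15, either way. A call with a gripper value outside its range is refused whole. The fingers move at their own pace and stop on an object; "squeeze" is the grip in N (left out, the last holds). Time passes only in rows, so rows that do not move let the fingers close, or fill a call up. It gives the time, the measured TCP pose, the force and the opening at its end, in the units of the state.
- sensors.read_state(): the state, without advancing time (a new reading comes with each control period).
- grab_frame(name): name is "side" or "top"; returns the picture (480x640x3 uint8, red, green, blue); there is no depth.
- camera_model(name): a dict with "fx", "fy", "cx", "cy" (pixels), "R" (3x3) and "t" (3): a world point X has camera coordinates R X + t. Camera axes: x right, y down, z forward; pixel columns grow to the right and rows downward; lengths in m; the calibration is good to about 2 mm. A picture is of the moment at which its call begins. camera_model takes no time and is no camera call.
- ctrl.finish_job(): hands the job in, once; it reports no verdict.
The state is a dict: "t": time; "joint_positions": joint angles; "qvel": joint speeds; "joint_efforts": joint torques, N m; "tool_pos": TCP position; "tcp_rot": TCP orientation; "force": force on the tool from outside, world axes, zero at the start; "ft_torque": the same for the moment, N m; "gripper_width": opening from 0.0 (shut) to 1.0 (fully open).
Only numpy, scipy, OpenCV 4.12 (cv2) and the standard library are available. Lean on these libraries where they do the work, as an engineer would, in place of code of your own. Each camera call takes 0.05 s, during which the arm holds its last target. There are 200 camera calls.

## Task

Fit the filter cassette into the open filter drawer of the bench analyser: tuck its tongue under the lip behind the drawer front, then lay it down flat in its pocket and press until the catch at the back snaps over it. Then push the drawer fully home until it seats in its detent, and leave the glassware and the bottle where they stand.

Things in the scene. Friction and masses are not known exactly. Their poses are not given: they have to be found in the camera images.
- cassette_grip (a point): Centre of the grip bar of the loose filter cassette (about 0.15 kg, grey frame, white pleats) lying upright on the bench. x runs from its tongue to its back end, z up. Bar 60 long (x), 12 wide (y), 26 high: grasp it across the 12 mm from above. It stands on a frame 82 (x) by 70 (y) by 12 thick, centred under this point; frame top 13 mm, underside 25 mm below this point. Overall 100 x 70 x 38.
- tongue_tip (a point): Middle of the front edge of the cassette's tongue, at its underside (59 mm before the grip bar's centre, 25 mm below it); axes as the cassette's. The tongue is a flat plate 18 long (x), 56 wide (y), 5 thick, flush with the cassette's underside.
- pocket (a point): Point of the open drawer, on the pocket floor (35 mm above the bench) against the inside of the drawer front, mid-width. x points into the instrument (closing way), z up. Pocket 102.5 long (x) by 74 wide, side walls 10 and rear wall 9 high. Seated, the cassette lies flat on this floor, its axes along these, tongue tip 0 to 2.5 mm from this point. Instrument: white, fixed, 300 wide, 94 high in front.
- lip (a point): Middle of the lower inner edge of the lip that overhangs the front 10 mm of the pocket over its full width, 12 mm above the floor; the lip is 4 thick. Axes as the pocket. The cassette cannot go in straight down: with its back raised about 20 degrees (35 mm) and the tongue's tip near the floor, the tongue slides forward beneath the lip until it meets the drawer front.
- catch_nose (a point): Nose of the sprung steel snap catch at the back of the pocket (30 wide), as it stands at rest: 97.5 mm from the drawer front, 15 above the floor. Its front face slopes up and back from here, 13 mm higher and 6 mm back. The cassette's back end, pressed down (about 8 N on the grip bar), pushes it back up to 8 mm; it then snaps over the frame's top. Axes as the pocket.
- drawer_front (a point): Middle of the outer face of the drawer's front, the flat white panel to push on, 54 above the bench; x points into the instrument. Panel 116 wide, 63 high (22 to 85 above the bench), 10 thick, 10 mm before the inside of the pocket. A dark blue strip 10 high stands 3 mm proud of it, 25 mm above this point.
- filter_drawer (a joint): How far the drawer is open, m: 0 is home, its front against the instrument's face; 0.15 is the outer stop. It slides with 1.5 N of friction, so it can shift when touched. A ball detent about 12 mm before home needs a firmer push (about 6 N); past it the ball draws the drawer the last few mm home and keeps it there.
- beaker: Bystander: glass beaker, 72 across and 95 high; origin at the centre of its underside.
- reagent_bottle: Bystander: clear reagent bottle with a blue cap, 72 across and 165 high; origin at the centre of its underside.
- cylinder: Bystander: glass measuring cylinder with a foot 64 across, 210 high; origin at the centre of its underside.
Things that resemble listed ones, but are neither listed nor needed, are in the scene too. Leave any purple or yellow look-alike of the part that bears cassette_grip alone.

How it is judged:
By the outcome, as a careful person would: the job done as asked, in the order asked, and still so for the second after the job is handed in, with the robot touching nothing.
It also fails if it takes over 54 s, if anything falls off the work surface, if the arm or the gripper's body presses on something with over 40 N, if the wrist force passes 120 N, or if a joint passes its speed limit or range.

## Working session

There is one attempt and no reset: what is moved stays moved. The work goes in short steps, Python scripts to look and compute and a tool call to move; the robot and the scene stay as the last step left them, time stands still between calls to the robot, and variables do not carry over. Pictures are saved under pics/ and viewed, about 8 in all and at most 12, crops included, and the job is handed in when it is done.

Besides the shell and the picture viewer there is one more tool, called in YAML: its name, and indented under it one key for each argument. apply_moves: Moves the arm, as the interface text tells. Its arguments: {"type":"object","properties":{"twist":{"type":"array","items":{"type":"array","items":{"type":"number"}}},"dp":{"type":"array","items":{"type":"array","items":{"type":"number"}}},"claw":{"type":"array","items":{"type":"number"}},"squeeze":{"type":"number"}},"required":["twist","dp","claw"]}

```bash
mkdir -p pics; ls
python3 - <<'E'
from bench import sensors, grab_frame, camera_model, ctrl
import cv2
s=sensors.read_state();print(s)
for n in("side","top"):
    im=grab_frame(n);cv2.imwrite(f"pics/{n}0.png",im[:,:,::-1]);print(n,camera_model(n))
print(ctrl.nose_length)
E
```

```text
pics
{'t': 0.0, 'joint_positions': array([-1.19019116,  0.41192625, -0.01271684,  1.59706939,  0.00559473,
        1.13430061, -0.08220423]), 'qvel': array([-0.00124888, -0.00072091,  0.0002986 , -0.000804  , -0.00014019,
        0.00015653, -0.00020467]), 'joint_efforts': array([ 1.15589195e-03, -6.00640941e+01,  6.82350285e-01, -2.99415708e+01,
        1.37076972e-02,  1.07737447e-02,  7.88825730e-06]), 'tool_pos': array([0.27100708, 0.5626603 , 0.25242623]), 'tcp_rot': array([-1.57246062e+00, -1.11852027e-04, -4.48782364e-01]), 'force': array([0.83242758, 0.1036001 , 0.84015363]), 'ft_torque': array([-0.0199548 ,  0.04503899,  0.01355607]), 'gripper_width': 1.0013526390676375}
side {'fx': 553.1195025810318, 'fy': 553.1195025810318, 'cx': 316.56676808941353, 'cy': 240.36754597852035, 'R': array([[ 0.8435831 , -0.53680902, -0.01427017],
       [-0.26672163, -0.39578668, -0.87875621],
       [ 0.46607631,  0.74511005, -0.47705753]]), 't': array([-0.46228246,  0.22285319,  1.24491044])}
top {'fx': 529.2500867205755, 'fy': 529.2500867205755, 'cx': 333.05038257958773, 'cy': 238.11333903050797, 'R': array([[-0.00583248, -0.99998219,  0.00126755],
       [-0.97839374,  0.00544458, -0.20667862],
       [ 0.20666803, -0.00244562, -0.97840807]]), 't': array([0.04379244, 0.55976238, 1.23647388])}
0.022
```

View pics/top0.png

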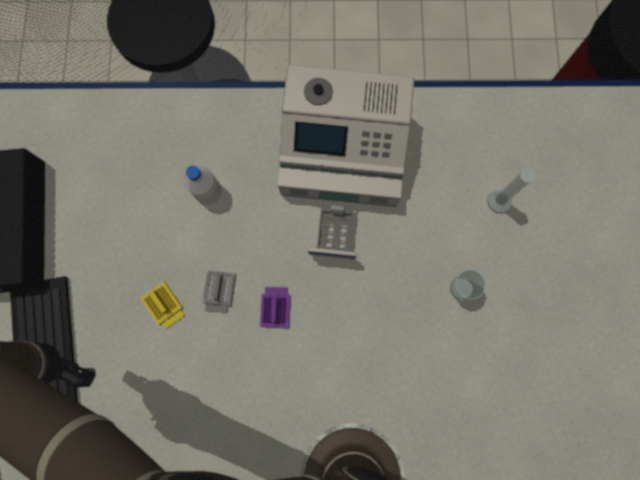

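View pics/side0.png

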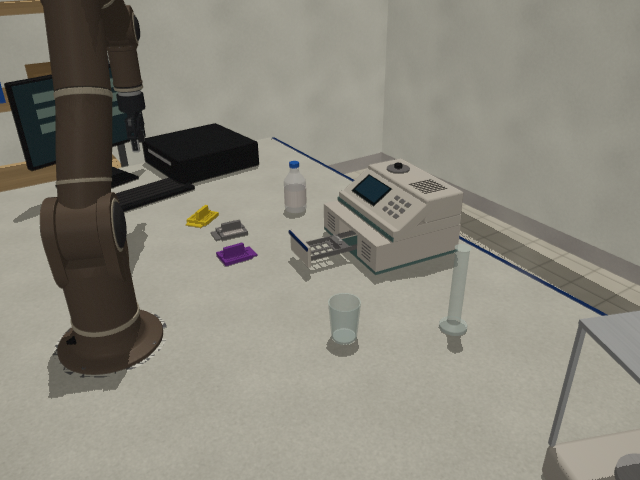

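The top view shows the grey cassette at (220,289), the drawer at (337,232) with its front at (332,254), and the yellow and purple look-alikes at (162,304) and (275,308). The side view shows the cassette at (230,231) and the drawer front at (300,250). I'll enlarge both.

Run:
```python
import cv2,numpy as np
t=cv2.imread("pics/top0.png");s=cv2.imread("pics/side0.png")
f=lambda im,x,y,w,h,k:cv2.resize(im[y:y+h,x:x+w],None,fx=k,fy=k,interpolation=cv2.INTER_CUBIC)
a=f(t,195,262,50,50,6);b=f(t,300,195,66,70,6)[:,:396]
c=f(s,200,210,60,40,6);d=f(s,280,220,80,60,6)
C=np.zeros((800,800,3),np.uint8)
C=np.zeros((600,800,3),np.uint8)
b=f(t,300,200,66,62,4.8);d=f(s,284,224,80,54,4.8);c=f(s,205,212,50,36,7)
def put(p,x,y):
    h=min(p.shape[0],600-y);w=min(p.shape[1],800-x);C[y:y+h,x:x+w]=p[:h,:w]
put(a,0,0);put(b,400,0);put(c,0,305);put(d,400,305)
cv2.imwrite("pics/z1.png",C)
```

```text
(no output)
```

View pics/z1.png

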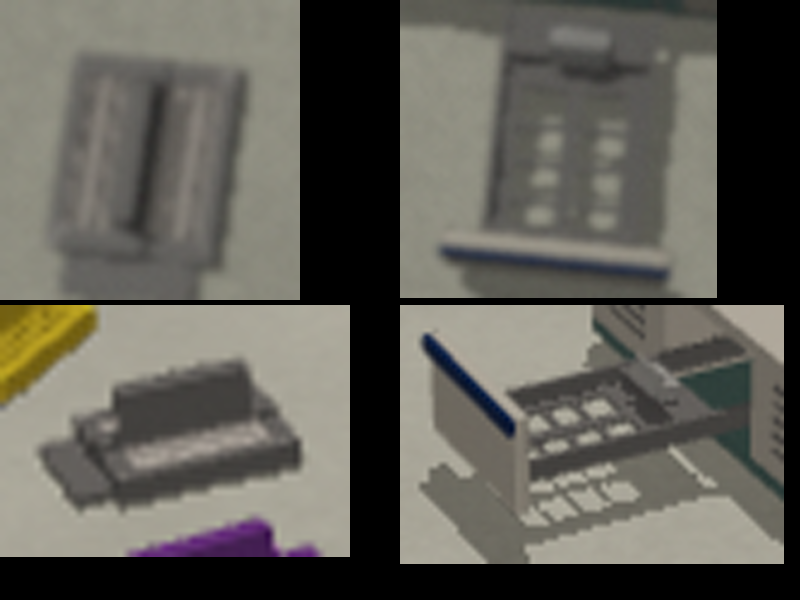

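```bash
cat > h.py <<'E'
import numpy as np,cv2
from bench import sensors, grab_frame, camera_model, ctrl
def ray(n,u,v):
    m=camera_model(n);R=np.array(m["R"]);t=np.array(m["t"])
    return -R.T@t, R.T@np.array([(u-m["cx"])/m["fx"],(v-m["cy"])/m["fy"],1])
def onz(n,u,v,z):
    c,d=ray(n,u,v);return c+d*(z-c[2])/d[2]
def tri(p,q):  # top px, side px
    c1,d1=ray("top",*p);c2,d2=ray("side",*q)
    s=np.linalg.lstsq(np.c_[d1,-d2],c2-c1,rcond=None)[0]
    a,b=c1+s[0]*d1,c2+s[1]*d2
    return (a+b)/2,np.linalg.norm(a-b)
def proj(n,X):
    m=camera_model(n);p=m["R"]@np.array(X)+m["t"];return np.array([m["fx"]*p[0]/p[2]+m["cx"],m["fy"]*p[1]/p[2]+m["cy"]])
E
python3 - <<'E'
from h import *
np.set_printoptions(precision=4,suppress=True)
print(ray("top",320,240)[0],ray("side",320,240)[0])
k=lambda x,y,s,ox,oy:((x+.5)/s-.5+ox,(y+.5)/s-.5+oy)
print("cassette top-view corners z=.012")
P=[onz("top",*k(x,y,6,195,262),.012) for x,y in[(78,55),(247,70),(53,247),(217,268)]]
for p in P:print(p)
print("side z .012")
for x,y in[(300,440),(122,487)]:print(onz("side",*k(x,y,7,205,212),.012))
B=[tri(k(*a,6,195,262),k(*b,7,205,212)) for a,b in[((140,82),(118,385)),]]
print(B)
for n in("top","side"):
    im=cv2.imread(f"pics/{n}0.png");h=cv2.cvtColor(im,cv2.COLOR_BGR2HSV)
    x0,y0,x1,y1=(300,240,365,265) if n=="top" else(284,224,320,258)
    m=cv2.inRange(h,(105,120,20),(130,255,255));M=np.zeros_like(m);M[y0:y1,x0:x1]=m[y0:y1,x0:x1]
    pts=cv2.findNonZero(M)[:,0];r=cv2.minAreaRect(pts.astype(np.float32));print(n,len(pts),cv2.boxPoints(r))
E
```

```text
[0.2924 0.0438 1.3254] [-0.1308 -1.0876  0.7831]
cassette top-view corners z=.012
[0.4881 0.355  0.012 ]
[0.4814 0.2843 0.012 ]
[0.4083 0.3619 0.012 ]
[0.3993 0.294  0.012 ]
side z .012
[0.3706 0.0601 0.012 ]
[0.3012 0.0672 0.012 ]
[(array([ 0.4612,  0.3743, -0.1439]), np.float64(0.07785463636871988))]Traceback (most recent call last):
  File "<stdin>", line 16, in <module>
TypeError: 'NoneType' object is not subscriptable
```

Run:
```python
from h import *
np.set_printoptions(precision=4,suppress=True)
k=lambda x,y,s,ox,oy:((x+.5)/s-.5+ox,(y+.5)/s-.5+oy)
print("side cassette corners z .012: back right, front right")
for x,y in[(300,440-305),(122,487-305)]:print(onz("side",*k(x,y,7,205,212),.012))
print("bar top side z.038");
for x,y in[(115,392-305),(240,364-305)]:print(onz("side",*k(x,y,7,205,212),.038))
for n in("top","side"):
    im=cv2.imread(f"pics/{n}0.png").astype(int)
    x0,y0,x1,y1=(300,240,365,265) if n=="top" else(284,224,320,258)
    m=(im[:,:,0]-im[:,:,2]>25);M=np.zeros(m.shape,np.uint8);M[y0:y1,x0:x1]=m[y0:y1,x0:x1]
    pts=cv2.findNonZero(M)[:,0];r=cv2.minAreaRect(pts.astype(np.float32));b=cv2.boxPoints(r);print(n,len(pts),b)
    print([onz(n,*p,.084) for p in b])
# panel top, side view top-right/left in z=.085 ; drawer side-walls, rear/catch
print("catch top plate",[onz("top",*k(x,y,4.8,300,200),.063) for x,y in[(552,30),(610,35),(550,45),(608,55)] for x in [x-400]])
print("floor inside-front corners/panel top inner edge z.085",[onz("top",*k(x-400,y,4.8,300,200),.085) for x,y in[(443,233),(672,254)]])
print("side panel corners z.085: near,far",[onz("side",*k(x-400,y-305,4.8,284,224),.085) for x,y in[(527,425),(434,338)]])
print("instr front top edge z.094",[onz("top",u,v,.094) for u,v in[(279,199),(398,207)]])
print("instr base front side z0",[onz("side",u,v,.0) for u,v in[(328,232),(378,272)]])
```

```text
side cassette corners z .012: back right, front right
[0.4812 0.2849 0.012 ]
[0.3993 0.2883 0.012 ]
bar top side z.038
[0.4144 0.3236 0.038 ]
[0.4707 0.3181 0.038 ]Traceback (most recent call last):
  File "<stdin>", line 12, in <module>
TypeError: 'NoneType' object is not subscriptable
```

Run:
```python
from h import *
np.set_printoptions(precision=4,suppress=True)
k=lambda x,y,s,ox,oy:((x+.5)/s-.5+ox,(y+.5)/s-.5+oy)
for n in("top","side"):
    im=cv2.imread(f"pics/{n}0.png").astype(int)
    x0,y0,x1,y1=(300,240,365,265) if n=="top" else(284,224,320,258)
    d=im[:,:,0]-im[:,:,2];print(n,d[y0:y1,x0:x1].max())
    m=d>(15 if n=="top" else 20);M=np.zeros(m.shape,np.uint8);M[y0:y1,x0:x1]=m[y0:y1,x0:x1]
    pts=cv2.findNonZero(M)
    if pts is None: continue
    b=cv2.boxPoints(cv2.minAreaRect(pts[:,0].astype(np.float32)));print(len(pts),b)
    print(np.array([onz(n,*p,.084 if n=="top" else .079) for p in b]))
print("catch top plate z.063",[onz("top",*k(x-400,y,4.8,300,200),.063) for x,y in[(552,30),(610,35),(550,45),(608,55)]])
print("panel top inner edge z.085",[onz("top",*k(x-400,y,4.8,300,200),.085) for x,y in[(443,233),(672,254)]])
print("side panel corners z.085: near,far",[onz("side",*k(x-400,y-305,4.8,284,224),.085) for x,y in[(527,425),(434,338)]])
print("instr front top edge z.094",[onz("top",u,v,.094) for u,v in[(279,199),(398,207)]])
print("instr base front side z0",[onz("side",u,v,.0) for u,v in[(328,232),(378,272)]])
```

```text
top 25
49 [[308.9452 252.5206]
 [309.0548 251.4794]
 [354.0822 256.2192]
 [353.9726 257.2603]]
[[ 0.5198  0.0983  0.084 ]
 [ 0.5223  0.0981  0.084 ]
 [ 0.5103 -0.0091  0.084 ]
 [ 0.5078 -0.0088  0.084 ]]
side 61
71 [[287.5 231.5]
 [289.  230. ]
 [308.  249. ]
 [306.5 250.5]]
[[ 0.5182  0.1002  0.079 ]
 [ 0.5261  0.1056  0.079 ]
 [ 0.5135 -0.015   0.079 ]
 [ 0.5061 -0.0195  0.079 ]]
catch top plate z.063 [array([0.6405, 0.0445, 0.063 ]), array([0.6377, 0.0147, 0.063 ]), array([0.6325, 0.0456, 0.063 ]), array([0.627 , 0.0158, 0.063 ])]
panel top inner edge z.085 [array([0.5303, 0.0992, 0.085 ]), array([ 0.519 , -0.0144,  0.085 ])]
side panel corners z.085: near,far [array([ 0.5135, -0.0253,  0.085 ]), array([0.5229, 0.0904, 0.085 ])]
instr front top edge z.094 [array([0.6498, 0.1707, 0.094 ]), array([ 0.6282, -0.1162,  0.094 ])]
instr base front side z0 [array([0.692 , 0.1613, 0.    ]), array([ 0.6754, -0.1061,  0.    ])]
```

Run:
```python
import cv2,numpy as np
t=cv2.imread("pics/top0.png");s=cv2.imread("pics/side0.png")
f=lambda im,x,y,w,h,k:cv2.resize(im[y:y+h,x:x+w],None,fx=k,fy=k,interpolation=cv2.INTER_CUBIC)
C=np.zeros((600,800,3),np.uint8)
a=f(t,270,155,140,110,5)[:,:700]
C[:550,:700]=a;C=cv2.convertScaleAbs(C,alpha=1.5)
cv2.imwrite("pics/z2.png",C)
```

```text
(no output)
```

View pics/z2.png

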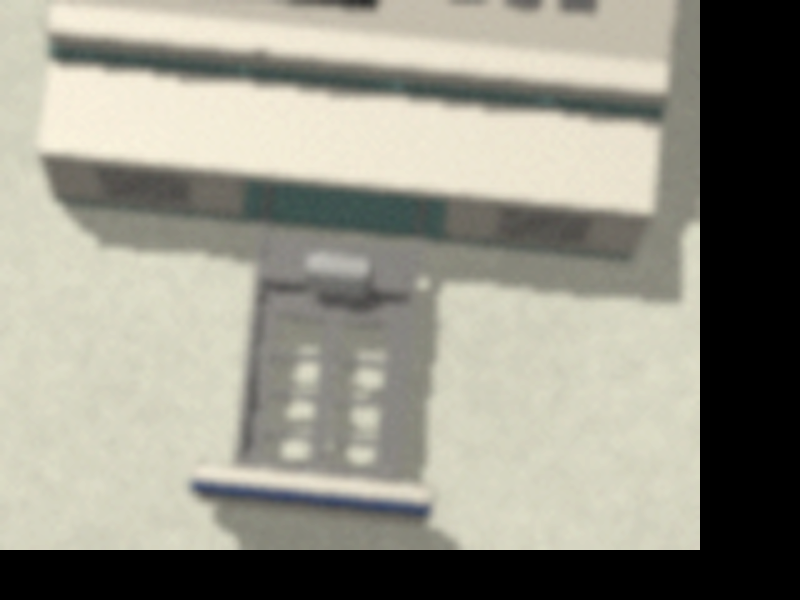

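The enlarged top view shows the instrument's upper front edge running (40,155)–(655,215) in crop pixels, the panel top and strip at (192,480)–(430,510), and the catch at (340,268). Next I fit these lines at sub-pixel precision.

Run:
```python
from h import *
np.set_printoptions(precision=4,suppress=True)
g=cv2.GaussianBlur(cv2.cvtColor(cv2.imread("pics/top0.png"),cv2.COLOR_BGR2GRAY),(0,0),.7).astype(float)
def edge(p,q,sign,z,w=4):   # full-res px end points; sub-pixel vertical gradient peak (sign), line on plane z
    out=[]
    for u in range(int(p[0])+3,int(q[0])-2):
        v0=p[1]+(q[1]-p[1])*(u-p[0])/(q[0]-p[0]);vs=np.arange(int(v0-w),int(v0+w)+1)
        d=np.clip(sign*(g[vs+1,u]-g[vs-1,u]),0,None);d[d<d.max()*.5]=0
        if d.max()>8: out.append((u,(vs*d).sum()/d.sum()))
    P=np.array([onz("top",*o,z)[:2] for o in out])
    c=np.polyfit(P[:,1],P[:,0],1)
    for _ in range(3):
        r=P[:,0]-np.polyval(c,P[:,1]);P=P[abs(r)<2.5*r.std()+1e-5];c=np.polyfit(P[:,1],P[:,0],1)
        
    return c,np.degrees(-np.arctan(c[0])),(P[:,0]-np.polyval(c,P[:,1])).std(),len(P)
k=lambda x,y:(x/5+270-.4,y/5+155-.4)
print("instr top front",edge(k(40,155),k(655,215),-1,.094))
print("instr bottom",edge(k(75,205),k(632,258),1,.0,3))
print("panel top inner",edge(k(200,468),k(428,492),1,.085,2))
print("panel top outer/strip",edge(k(196,480),k(428,503),-1,.085,2))
print("strip outer",edge(k(200,492),k(428,516),1,.084,2))
for nm,x,y,z in [("instrTL",40,155,.094),("instrTR",655,215,.094),("panelL",192,478,.085),("panelR",431,500,.085),("wallL",262,275,.045),("wallLf",240,460,.045),("wallR",437,290,.045),("wallRf",425,470,.045),("catchL",308,262,.063),("catchR",368,268,.063)]:
    print(nm,onz("top",*k(x,y),z))
```

```text
instr top front (array([0.1106, 0.6651]), np.float64(-6.3103493410207205), np.float64(0.0004145792940974946), 117)
instr bottom (array([0.1112, 0.6677]), np.float64(-6.3459236765214655), np.float64(0.0006773564944440132), 107)
panel top inner (array([0.1076, 0.5225]), np.float64(-6.142299894322348), np.float64(0.0005523762701563251), 38)
panel top outer/strip (array([0.1115, 0.5133]), np.float64(-6.361119816305622), np.float64(0.0002098708317867654), 42)
strip outer (array([0.113 , 0.5051]), np.float64(-6.4497389947587065), np.float64(0.0004314789662935844), 41)
instrTL [0.6836 0.1746 0.094 ]
instrTR [ 0.6517 -0.1232  0.094 ]
panelL [0.5253 0.1006 0.085 ]
panelR [ 0.514  -0.0132  0.085 ]
wallL [0.6359 0.0678 0.045 ]
wallLf [0.5417 0.0788 0.045 ]
wallR [ 0.6277 -0.0196  0.045 ]
wallRf [ 0.5362 -0.0123  0.045 ]
catchL [0.6376 0.0447 0.063 ]
catchR [0.6343 0.0151 0.063 ]
```

apply_moves:
  twist:
    - [0,0,0]
    - [0,0,0]
    - [0,0,0]
    - [0,0,0]
    - [0,0,0]
    - [0,0,0]
    - [0,0,0]
    - [0,-0.115,0]
    - [0,-0.115,0]
    - [0,-0.114,0]
  dp:
    - [0.037,0.017,-0.02]
    - [0.037,0.017,-0.02]
    - [0.037,0.017,-0.02]
    - [0.037,0.017,-0.02]
    - [0.037,0.017,-0.02]
    - [0.037,0.017,-0.02]
    - [0.0376,0.017,-0.0214]
    - [0,0,0]
    - [0,0,0]
    - [0,0,0]
  claw: [0.06,0.06,0.06,0.06,0.06,0.06,0.06,0.06,0.06,0.06]
  squeeze: 80

```text
t: 1.1
tool_pos: [0.4437, 0.3224, 0.1337]
tcp_rot: [-1.572, 0.001, -0.101]
force: [-0.6, -0.4, 0.9]
gripper_width: 0.702
```

```bash
cat >> h.py <<'E'
from scipy.spatial.transform import Rotation as Ro
def delta(pos,rpy):
    s=sensors.read_state();R=Ro.from_euler('xyz',s["tcp_rot"]);T=Ro.from_euler('xyz',rpy)
    print("t",round(s["t"],2),"pos",s["tool_pos"].round(4),"rpy",s["tcp_rot"].round(4),"F",s["force"].round(1),"w",round(s["gripper_width"]*85.4,1))
    print("dp",R.inv().apply(np.array(pos)-s["tool_pos"]).round(4),"tw",(R.inv()*T).as_rotvec().round(4))
E
python3 - <<'E'
from h import *
delta((.4435,.3225,.037),(-np.pi/2,0,-.107))
im=grab_frame("top");cv2.imwrite("pics/c1.png",im[:,:,::-1])
E
```

```text
t 1.1 pos [0.4437 0.3224 0.1337] rpy [-1.5716e+00  8.0000e-04 -1.0110e-01] F [-0.6 -0.4  0.9] w 59.9
dp [-0.0002  0.0967  0.0001] tw [ 0.0008  0.0059 -0.0008]
```

apply_moves:
  twist:
    - [0,0.006,0]
    - [0,0,0]
    - [0,0,0]
    - [0,0,0]
    - [0,0,0]
    - [0,0,0]
    - [0,0,0]
    - [0,0,0]
    - [0,0,0]
    - [0,0,0]
  dp:
    - [0,0.025,0]
    - [0,0.025,0]
    - [0,0.02,0]
    - [0,0.016,0]
    - [0,0.0105,0]
    - [0,0,0]
    - [0,0,0]
    - [0,0,0]
    - [0,0,0]
    - [0,0,0]
  claw: [0.05,0.045,0.04,0.04,0.04,0.04,0.0,0.0,0.0,0.0]
  squeeze: 80

```text
t: 2.15
tool_pos: [0.4443, 0.3236, 0.0389]
tcp_rot: [-1.569, -0.001, -0.111]
force: [-0.5, -0.7, 5.6]
gripper_width: 0.121
```

apply_moves:
  twist:
    - [0,0,0]
    - [0,0,0]
    - [0,0,0]
    - [0,0,0]
    - [0,0,0]
    - [0,0,0]
    - [0,0,0]
    - [0,0,0]
    - [0,0,0]
    - [0,0,0]
  dp:
    - [0,0,0]
    - [0,0,0]
    - [0,0,0]
    - [0,0,0]
    - [0,0,0]
    - [0,-0.02,0]
    - [0,-0.03,0]
    - [0,-0.03,0]
    - [0,-0.03,0]
    - [0,-0.02,0]
  claw: [0,0,0,0,0,0,0,0,0,0]

```text
t: 3.15
tool_pos: [0.4441, 0.3233, 0.1702]
tcp_rot: [-1.569, -0.002, -0.111]
force: [-0.3, -0.9, -0.8]
gripper_width: 0.123
```

Run:
```python
from h import *
delta((.4435,.3225,.17),(-np.pi/2,0,-.107))
f=lambda im,x,y,w,h,k:cv2.resize(im[y:y+h,x:x+w,::-1],None,fx=k,fy=k,interpolation=cv2.INTER_CUBIC)
a=f(grab_frame("side"),160,110,150,150,4)
cv2.imwrite("pics/g1.png",a)
```

```text
t 3.15 pos [0.4441 0.3233 0.1702] rpy [-1.5691 -0.0017 -0.111 ] F [-0.3 -0.9 -0.8] w 10.5
dp [-0.0006  0.0002 -0.0009] tw [-0.0017 -0.004   0.0017]
```

View pics/g1.png

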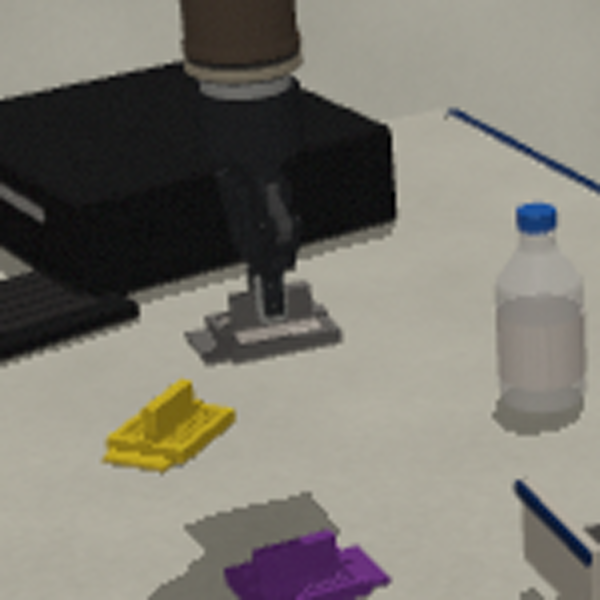

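The cassette is held mid-bar and level, and both look-alikes are untouched. The frame's back right corner is at about (245,193). Next I check how it sits in the hand and work out the insertion poses.

```bash
cat >> h.py <<'E'
PK=np.array([.527,.0427,.035]);YW=-.1105;H=.0389
def target(px,pz,th,py=0,e=0):
    c,s=np.cos(th),np.sin(th);l=.059+e
    x=px+l*c-H*s; z=pz+l*s+H*c
    p=PK+Ro.from_euler('z',YW).apply([x,py,z])
    R=Ro.from_euler('z',YW)*Ro.from_euler('y',-th)*Ro.from_euler('x',-np.pi/2)
    return p,R.as_euler('xyz')
E
python3 - <<'E'
from h import *
np.set_printoptions(precision=4,suppress=True)
Z=Ro.from_euler('z',-.111)
for nm,o in [("back right top",[.041,-.035,.012]),("front right bot",[-.041,-.035,0]),("tongue tip R bot",[-.059,-.028,0]),("bar back top",[.03,-.006,.038])]:
    X=np.array([.4441,.3233,.1702-.0389])+Z.apply(o);q=proj("side",X);print(nm,q,"crop",(q-[160,110])*4)
for a in [(.018,.06,.35),(.018,.002,.35),(.0,.001,.35),(.001,0,0)]:
    p,r=target(*a);print(a,p,r);delta(p,r)
E
```

```text
back right top [244.1713 191.0523] crop [336.6851 324.2092]
front right bot [217.4048 200.2594] crop [229.6191 361.0377]
tongue tip R bot [210.6104 200.5829] crop [202.4414 362.3316]
bar back top [236.5943 180.0804] crop [306.3771 280.3215]
(0.018, 0.06, 0.35) [0.5867 0.0361 0.1518] [-1.5708 -0.35   -0.1105]
t 3.2 pos [0.4453 0.3242 0.1728] rpy [-1.5663 -0.0043 -0.1112] F [0.8 0.9 0.6] w 10.3
dp [ 0.1725  0.0206 -0.2707] tw [-0.0043 -0.0014 -0.3457]
(0.018, 0.002, 0.35) [0.5867 0.0361 0.0938] [-1.5708 -0.35   -0.1105]
t 3.2 pos [0.4453 0.3242 0.1728] rpy [-1.5663 -0.0043 -0.1112] F [0.8 0.9 0.6] w 10.3
dp [ 0.1722  0.0786 -0.271 ] tw [-0.0043 -0.0014 -0.3457]
(0.0, 0.001, 0.35) [0.5688 0.0381 0.0928] [-1.5708 -0.35   -0.1105]
t 3.2 pos [0.4453 0.3242 0.1728] rpy [-1.5663 -0.0043 -0.1112] F [0.8 0.9 0.6] w 10.3
dp [ 0.1542  0.0795 -0.271 ] tw [-0.0043 -0.0014 -0.3457]
(0.001, 0, 0) [0.5866 0.0361 0.0739] [-1.5708  0.     -0.1105]
t 3.2 pos [0.4453 0.3242 0.1728] rpy [-1.5663 -0.0043 -0.1112] F [0.8 0.9 0.6] w 10.3
dp [ 0.172   0.0985 -0.2711] tw [-0.0045 -0.0007  0.0043]
```

apply_moves:
  twist:
    - [0,0,0]
    - [0,0,0]
    - [0,0,0]
    - [0,0,0]
    - [0,0,0]
    - [0,0,0]
    - [0,0,0]
    - [0,0,-0.117]
    - [0,0,-0.117]
    - [0,0,-0.116]
  dp:
    - [0.01,0,-0.03]
    - [0.02,0,-0.0395]
    - [0.028,0,-0.0395]
    - [0.03,0,-0.0395]
    - [0.03,0,-0.0395]
    - [0.03,0,-0.0405]
    - [0.0264,0,-0.0407]
    - [0,0,0]
    - [0,0,0]
    - [0,0,0]
  claw: [0,0,0,0,0,0,0,0,0,0]

```text
t: 4.2
tool_pos: [0.587, 0.0358, 0.1676]
tcp_rot: [-1.569, -0.354, -0.113]
force: [0.0, -0.6, -2.1]
gripper_width: 0.123
```

Run:
```python
from h import *
f=lambda im,x,y,w,h,k:cv2.resize(im[y:y+h,x:x+w,::-1],None,fx=k,fy=k,interpolation=cv2.INTER_CUBIC)
print("target hover");p,r=target(.018,.06,.35);print(p);delta(p,r)
a=f(grab_frame("side"),270,170,100,100,4);P=[]
for _ in range(2):
    grab_frame("top");s=sensors.read_state();P.append(s["tool_pos"])
print(np.array(P).round(4))
b=f(grab_frame("top"),295,170,100,100,4)
cv2.imwrite("pics/h1.png",cv2.convertScaleAbs(np.hstack([a,b]),alpha=1.4))
```

```text
target hover
[0.58671782 0.03607419 0.15177257]
t 4.2 pos [0.587  0.0358 0.1676] rpy [-1.5694 -0.3541 -0.1128] F [ 0.  -0.6 -2.1] w 10.5
dp [-0.0058  0.0147  0.0003] tw [-0.0006 -0.0021  0.0041]
[[0.5834 0.0365 0.1661]
 [0.585  0.0368 0.167 ]]
```

View pics/h1.png

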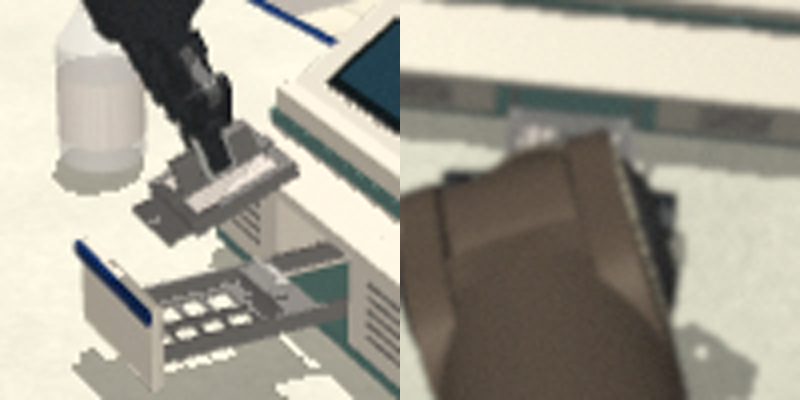

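Run:
```python
from h import *
np.set_printoptions(precision=1,suppress=True)
Z=Ro.from_euler('z',YW);T=np.array([.018,0,.077]);Y=Ro.from_euler('y',-.35)
def cr(l): return (proj("side",PK+Z.apply(l))-[270,170]+.4)*4
for nm,o in [("tongue tip R bot",[0,-.028,0]),("tip L bot",[0,.028,0]),("tip L top",[0,.028,.005]),("back right top",[.1,-.035,.012]),("back R bot",[.1,-.035,0]),("bar back top R",[.089,-.006,.038])]:
    print(nm,cr(T+Y.apply(o)))
for nm,o in [("panel R outer bot",[-.01,-.058,-.013]),("panel R inner bot",[0,-.058,-.013]),("panel R inner top",[0,-.058,.05]),("panel R outer top",[-.01,-.058,.05]),("panel L outer top",[-.01,.058,.05]),("strip L outer top",[-.013,.058,.049]),("panel L outer bot",[-.01,.058,-.013])]: print(nm,cr(np.array(o)))
```

```text
tongue tip R bot [167.  244.7]
tip L bot [131.1 210.9]
tip L top [128.6 205.2]
back right top [292.9 158.6]
back R bot [298.2 172.8]
bar back top R [246.7 119.7]
panel R outer bot [151.  393.2]
panel R inner bot [164.6 389.6]
panel R inner top [162.8 306.5]
panel R outer top [148.8 310. ]
panel L outer top [ 77.  237.2]
strip L outer top [ 73.  239.4]
panel L outer bot [ 80.4 316.9]
```

apply_moves:
  twist:
    - [0,0,0]
    - [0,0,0]
    - [0,0,0]
    - [0,0,0]
    - [0,0,0]
    - [0,0,0]
    - [0,0,0]
    - [0,0,0]
    - [0,0,0]
    - [0,0,0]
  dp:
    - [-0.0041,0.0113,0]
    - [-0.0041,0.0113,0]
    - [-0.0041,0.0113,0]
    - [-0.0041,0.0113,0]
    - [-0.0041,0.0113,0]
    - [-0.001,0.0028,0]
    - [-0.001,0.0028,0]
    - [-0.001,0.0028,0]
    - [0,0,0]
    - [0,0,0]
  claw: [0,0,0,0,0,0,0,0,0,0]

```text
t: 5.4
tool_pos: [0.5875, 0.0366, 0.0991]
tcp_rot: [-1.571, -0.351, -0.111]
force: [-0.1, -0.1, -1.9]
gripper_width: 0.121
```

Run:
```python
from h import *
f=lambda im,x,y,w,h,k:cv2.resize(im[y:y+h,x:x+w,::-1],None,fx=k,fy=k,interpolation=cv2.INTER_CUBIC)
a=f(grab_frame("side"),270,190,100,80,7)
p,r=target(.018,.0075,.35);delta(p,r)
cv2.imwrite("pics/h2.png",cv2.convertScaleAbs(a,alpha=1.5))
```

```text
t 5.45 pos [0.5875 0.0366 0.0992] rpy [-1.5705 -0.3507 -0.1109] F [ 0.3 -1.1 -2.1] w 10.0
dp [-0.0006 -0.0003 -0.0006] tw [-0.0002 -0.0004  0.0007]
```

View pics/h2.png

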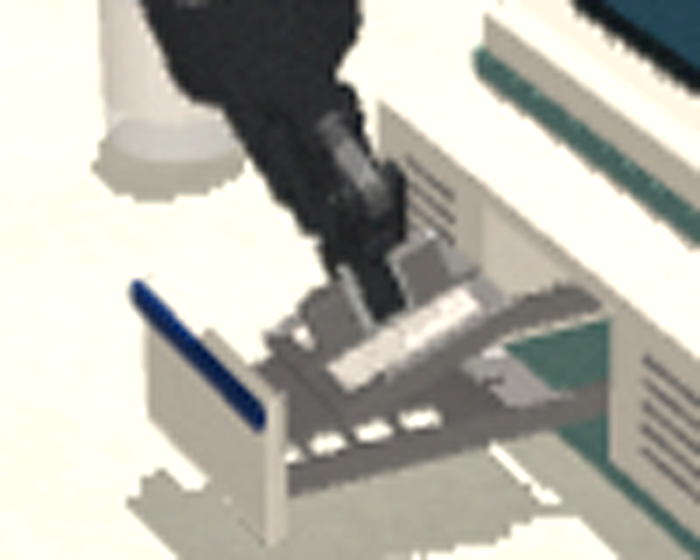

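The cassette is tilted over the open pocket, clear of lip and catch, with its back corner at about (600,300) and the drawer front at (130–285, 285–540). I'll lower it until the tip touches.

apply_moves:
  twist:
    - [0,0,0]
    - [0,0,0]
    - [0,0,0]
    - [0,0,0]
    - [0,0,0]
    - [0,0,0]
    - [0,0,0]
    - [0,0,0]
    - [0,0,0]
    - [0,0,0]
  dp:
    - [-0.0007,0.0019,0]
    - [-0.0007,0.0019,0]
    - [-0.0007,0.0019,0]
    - [0,0,0]
    - [-0.0007,0.0019,0]
    - [0,0,0]
    - [0,0,0]
    - [0,0,0]
    - [0,0,0]
    - [0,0,0]
  claw: [0,0,0,0,0,0,0,0,0,0]

```text
t: 6.45
tool_pos: [0.5874, 0.0366, 0.0908]
tcp_rot: [-1.571, -0.35, -0.111]
force: [0.0, -0.7, 0.1]
gripper_width: 0.125
```

apply_moves:
  twist:
    - [0,0,0]
    - [0,0,0]
    - [0,0,0]
    - [0,0,0]
    - [0,0,0]
    - [0,0,0]
    - [0,0,0]
    - [0,0,0]
    - [0,0,0]
    - [0,0,0]
  dp:
    - [0.0003,-0.0009,0]
    - [-0.0019,-0.0007,0]
    - [-0.0019,-0.0007,0]
    - [-0.0019,-0.0007,0]
    - [-0.0019,-0.0007,0]
    - [-0.0019,-0.0007,0]
    - [-0.0019,-0.0007,0]
    - [0,0,0]
    - [0,0,0]
    - [0,0,0]
  claw: [0,0,0,0,0,0,0,0,0,0]

```text
t: 7.45
tool_pos: [0.5752, 0.0379, 0.0917]
tcp_rot: [-1.571, -0.35, -0.111]
force: [0.1, -0.2, -1.7]
gripper_width: 0.119
```

apply_moves:
  twist:
    - [0,0,0]
    - [0,0,0]
    - [0,0,0]
    - [0,0,0]
    - [0,0,0]
    - [0,0,0]
    - [0,0,0]
    - [0,0,0]
    - [0,0,0]
    - [0,0,0]
  dp:
    - [-0.0009,-0.0003,0]
    - [-0.0009,-0.0003,0]
    - [-0.0009,-0.0003,0]
    - [-0.0009,-0.0003,0]
    - [-0.0009,-0.0003,0]
    - [0,0,0]
    - [0,0,0]
    - [0,0,0]
    - [0,0,0]
    - [0,0,0]
  claw: [0,0,0,0,0,0,0,0,0,0]

```text
t: 8.45
tool_pos: [0.5705, 0.0384, 0.0915]
tcp_rot: [-1.571, -0.35, -0.111]
force: [0.6, -0.0, -0.9]
gripper_width: 0.123
```

Run:
```python
from h import *
f=lambda im,x,y,w,h,k:cv2.resize(im[y:y+h,x:x+w,::-1],None,fx=k,fy=k,interpolation=cv2.INTER_CUBIC)
a=f(grab_frame("side"),270,190,100,80,7)
p,r=target(.001,.0,.35);delta(p,r)
cv2.imwrite("pics/h3.png",cv2.convertScaleAbs(a,alpha=1.5))
```

```text
t 8.5 pos [0.5705 0.0384 0.0915] rpy [-1.5708 -0.3501 -0.1108] F [ 0.4 -0.3 -0.9] w 10.2
dp [-0.0005 -0.0004 -0.0005] tw [ 0.0001 -0.0003  0.0001]
```

apply_moves:
  twist:
    - [0,0,0]
    - [0,0,0]
    - [0,0,0]
    - [0,0,0]
    - [0,0,0]
    - [0,0,0]
    - [0,0,0]
    - [0,0,0]
    - [0,0,0]
    - [0,0,0]
  dp:
    - [-0.0009,-0.0003,0]
    - [-0.0009,-0.0003,0]
    - [-0.0009,-0.0003,0]
    - [0,0,0]
    - [0,0,0]
    - [0,0,0]
    - [0,0,0]
    - [0,0,0]
    - [0,0,0]
    - [0,0,0]
  claw: [0,0,0,0,0,0,0,0,0,0]

```text
t: 9.5
tool_pos: [0.5676, 0.0388, 0.0914]
tcp_rot: [-1.571, -0.35, -0.111]
force: [1.2, -0.1, -1.0]
gripper_width: 0.121
```

Run:
```python
from h import *
f=lambda im,x,y,w,h,k:cv2.resize(im[y:y+h,x:x+w,::-1],None,fx=k,fy=k,interpolation=cv2.INTER_CUBIC)
I=grab_frame("side");a=f(I,270,190,100,80,7)
p,r=target(-.002,.0,.35);delta(p,r)
cv2.imwrite("pics/h4.png",cv2.convertScaleAbs(a,alpha=1.5))
# drawer shift since h3 / start: blue strip rows in side image
def strip(im):
    d=im[:,:,2].astype(int)-im[:,:,0];ys,xs=np.where(d[224:258,284:320]>20);return xs.mean()+284,ys.mean()+224
print(strip(cv2.imread("pics/side0.png")[:,:,::-1]),strip(I))
```

```text
t 9.55 pos [0.5675 0.0387 0.0914] rpy [-1.5708 -0.3499 -0.1108] F [ 1.3 -0.3 -0.4] w 10.5
dp [-0.0005 -0.0006 -0.0005] tw [ 0.0001 -0.0003 -0.0001]
(np.float64(298.22535211267603), np.float64(240.61971830985917)) (np.float64(297.2142857142857), np.float64(240.67142857142858))
```

View pics/h4.png

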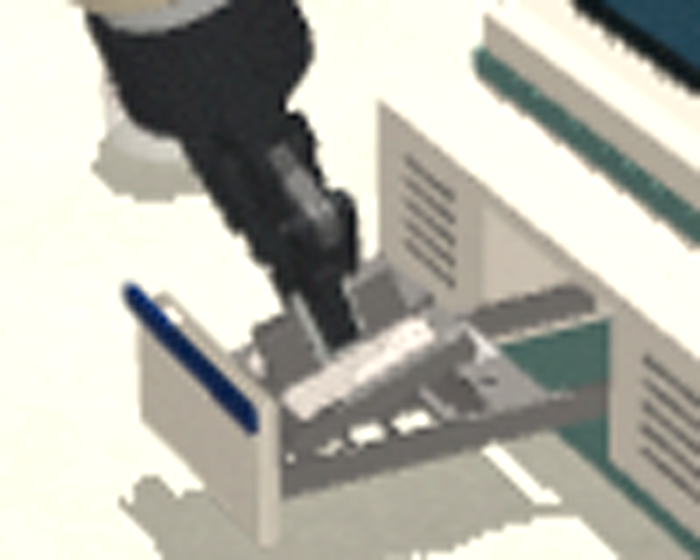

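The tongue is under the lip and has met the drawer front. The strip moved about 1 px, so the drawer went out about 2 mm, and the side force is 1.2 N. Next I rotate the cassette down about its tongue tip.

apply_moves:
  twist:
    - [0,0,0.05]
    - [0,0,0.05]
    - [0,0,0.05]
    - [0,0,0]
    - [0,0,0.05]
    - [0,0,0]
    - [0,0,0]
    - [0,0,0]
    - [0,0,0]
    - [0,0,0]
  dp:
    - [0.0018,0.003,0]
    - [0.0018,0.003,0]
    - [0.0018,0.003,0]
    - [0,0,0]
    - [0.0018,0.003,0]
    - [0,0,0]
    - [0,0,0]
    - [0,0,0]
    - [0,0,0]
    - [0,0,0]
  claw: [0,0,0,0,0,0,0,0,0,0]
  squeeze: 100

```text
t: 10.55
tool_pos: [0.5777, 0.0376, 0.0821]
tcp_rot: [-1.571, -0.151, -0.111]
force: [1.3, -1.7, 3.7]
gripper_width: 0.115
```

Run:
```python
from h import *
s=sensors.read_state();print(s["ft_torque"].round(2))
p,r=target(-.002,.0,.15);delta(p,r)
p,r=target(-.002,.0,.0);delta(p,r)
```

```text
[-0.28 -0.05  0.01]
t 10.55 pos [0.5777 0.0376 0.0821] rpy [-1.5709 -0.1509 -0.1107] F [ 1.3 -1.7  3.7] w 9.8
dp [-0.0004 -0.0002 -0.0005] tw [ 0.0001 -0.0001  0.0009]
t 10.55 pos [0.5777 0.0376 0.0821] rpy [-1.5709 -0.1509 -0.1107] F [ 1.3 -1.7  3.7] w 9.8
dp [ 0.0048  0.009  -0.0005] tw [ 1.000e-04 -2.000e-04  1.509e-01]
```

apply_moves:
  twist:
    - [0,0,0.05]
    - [0,0,0.05]
    - [0,0,0.05]
    - [0,0,0]
    - [0,0,0]
    - [0,0,0]
    - [0,0,0]
    - [0,0,0]
    - [0,0,0]
    - [0,0,0]
  dp:
    - [0.0018,0.003,0]
    - [0.0018,0.003,0]
    - [0.0018,0.003,0]
    - [0,0,0]
    - [0,0,0]
    - [0,0.001,0]
    - [0,0.001,0]
    - [0,0,0]
    - [0,0,0]
    - [0,0,0]
  claw: [0,0,0,0,0,0,0,0,0,0]

```text
t: 11.55
tool_pos: [0.5857, 0.0369, 0.0738]
tcp_rot: [-1.57, -0.004, -0.111]
force: [-0.1, -2.2, 18.6]
gripper_width: 0.115
```

Run:
```python
from h import *
f=lambda im,x,y,w,h,k:cv2.resize(im[y:y+h,x:x+w,::-1],None,fx=k,fy=k,interpolation=cv2.INTER_CUBIC)
I=grab_frame("side");a=f(I,270,190,100,80,7)
s=sensors.read_state();print(s["ft_torque"].round(2))
p,r=target(-.002,.0,.0);delta(p,r)
cv2.imwrite("pics/h5.png",cv2.convertScaleAbs(a,alpha=1.5))
```

```text
[-0.43  0.29 -0.  ]
t 11.6 pos [0.5857 0.0369 0.0739] rpy [-1.5701 -0.0044 -0.1111] F [ 0.3 -0.9 19.5] w 9.9
dp [-0.002  -0.0001 -0.0007] tw [-0.0007 -0.0006  0.0044]
```

View pics/h5.png

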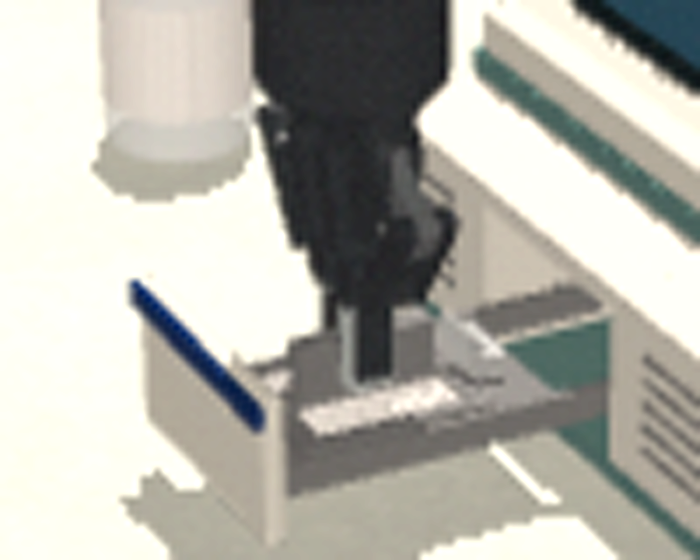

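apply_moves:
  twist:
    - [0,0,0]
    - [0,0,0]
    - [0,0,0]
    - [0,0,0]
    - [0,0,0]
    - [0,0,0]
    - [0,0,0]
    - [0,0,0]
    - [0,0,0]
    - [0,0,0]
  dp:
    - [0,0.001,0]
    - [0,0,0]
    - [0,0,0]
    - [0,-0.001,0]
    - [0,-0.001,0]
    - [0,-0.001,0]
    - [0,-0.001,0]
    - [0,-0.001,0]
    - [0,0,0]
    - [0,0,0]
  claw: [0,0,0,0,0,0,0,0,0,0]

```text
t: 12.6
tool_pos: [0.5833, 0.037, 0.0749]
tcp_rot: [-1.571, 0.001, -0.111]
force: [-0.4, 1.5, -0.9]
gripper_width: 0.115
```

apply_moves:
  twist:
    - [0,0,0]
    - [0,0,0]
    - [0,0,0]
    - [0,0,0]
    - [0,0,0]
    - [0,0,0]
    - [0,0,0]
    - [0,0,0]
    - [0,0,0]
    - [0,0,0]
  dp:
    - [0,-0.001,0]
    - [0,-0.001,0]
    - [0,-0.001,0]
    - [0,0,0]
    - [0,0,0]
    - [0,0,0]
    - [0,0,0]
    - [0,0,0]
    - [0,0,0]
    - [0,0,0]
  claw: [0,0,0,0,0,0,0,0,0,0]

```text
t: 13.6
tool_pos: [0.5831, 0.037, 0.0779]
tcp_rot: [-1.571, 0.002, -0.111]
force: [-1.4, 1.4, -18.8]
gripper_width: 0.114
```

Run:
```python
from h import *
s=sensors.read_state();print(s["ft_torque"].round(2))
p,r=target(-.002,.0,.0);delta(p,r)
```

```text
[0.33 0.84 0.08]
t 13.6 pos [0.5831 0.037  0.0779] rpy [-1.5711  0.0019 -0.1107] F [ -1.4   1.4 -18.8] w 9.8
dp [ 0.0007  0.004  -0.0005] tw [ 0.0003 -0.0002 -0.0019]
```

A lift of about 4 mm meets 19 N, so the catch has hold of the frame (its nose is 15 mm above the floor and the frame top 12). I'll press the cassette down again, release it and back out.

apply_moves:
  twist:
    - [0,0,0]
    - [0,0,0]
    - [0,0,0]
    - [0,0,0]
    - [0,0,0]
    - [0,0,0]
    - [0,0,0]
    - [0,0,0]
    - [0,0,0]
    - [0,0,0]
  dp:
    - [0,0.002,0]
    - [0,0.002,0]
    - [0,0.001,0]
    - [0,0,0]
    - [0,-0.001,0]
    - [0,0,0]
    - [0,0,0]
    - [0,0,0]
    - [0,0,0]
    - [0,0,0]
  claw: [0,0,0,0,0,0.035,0.035,0.035,0.035,0.035]

```text
t: 14.6
tool_pos: [0.5839, 0.037, 0.0744]
tcp_rot: [-1.571, 0.0, -0.111]
force: [-0.2, -0.7, 0.8]
gripper_width: 0.411
```

apply_moves:
  twist:
    - [0,0,0]
    - [0,0,0]
    - [0,0,0]
    - [0,0,0]
    - [0,0,0]
    - [0,0,0]
    - [0,0,0]
    - [0,0,0]
    - [0,0,0]
    - [0,0,0]
  dp:
    - [0,-0.01,0]
    - [0,-0.02,0]
    - [0,-0.03,0]
    - [0,-0.03,0]
    - [-0.03,0,0]
    - [-0.04,0,0]
    - [-0.04,0,0]
    - [-0.04,0,0]
    - [-0.02,0,0]
    - [0,0,0]
  claw: [0.035,0.035,0.035,0.035,0,0,0,0,0,0]

```text
t: 15.6
tool_pos: [0.4125, 0.0559, 0.1651]
tcp_rot: [-1.571, 0.0, -0.11]
force: [1.1, 0.2, 0.4]
gripper_width: 0.002
```

Run:
```python
from h import *
f=lambda im,x,y,w,h,k:cv2.resize(im[y:y+h,x:x+w,::-1],None,fx=k,fy=k,interpolation=cv2.INTER_CUBIC)
I=grab_frame("side");a=f(I,270,190,80,90,5);b=f(grab_frame("top"),300,185,75,85,5)
C=np.zeros((450,800,3),np.uint8);C[:,:400]=a;C[:425,400:775]=b
p,r=target(-.002,.0,.0);delta(p,r)
cv2.imwrite("pics/h6.png",cv2.convertScaleAbs(C,alpha=1.5))
```

```text
t 15.7 pos [0.4158 0.0559 0.1654] rpy [-1.5701 -0.0021 -0.1105] F [-0.5 -0.3  0.3] w -0.2
dp [ 0.1688  0.0919 -0.0009] tw [-0.0007 -0.      0.0021]
```

View pics/h6.png

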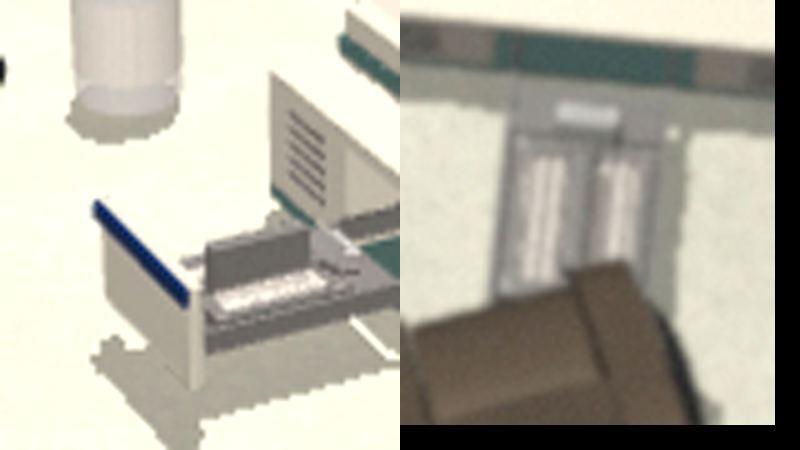

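The cassette lies flat in the pocket with the catch over its back end; the catch is at about (585,112) in the top crop and the bar at (205–310, 240) in the side crop. Next I lower the closed fingers in front of the drawer and push.

apply_moves:
  twist:
    - [0,0,0]
    - [0,0,0]
    - [0,0,0]
    - [0,0,-0.125]
    - [0,0,-0.125]
    - [0,0,0]
    - [0,0,0]
    - [0,0,0]
    - [0,0,0]
    - [0,0,0]
  dp:
    - [0,0.032,0]
    - [0,0.032,0]
    - [0,0.032,0]
    - [0,0,0]
    - [0,0,0]
    - [0.0194,0.005,0]
    - [0.0194,0.005,0]
    - [0.0194,0.005,0]
    - [0,0,0]
    - [0,0,0]
  claw: [0,0,0,0,0,0,0,0,0,0]

```text
t: 16.7
tool_pos: [0.4759, 0.0481, 0.0674]
tcp_rot: [-1.573, -0.242, -0.112]
force: [0.6, -0.4, -0.2]
gripper_width: -0.002
```

apply_moves:
  twist:
    - [0,0,0]
    - [0,0,0]
    - [0,0,0]
    - [0,0,0]
    - [0,0,0]
    - [0,0,0]
    - [0,0,0]
    - [0,0,0]
    - [0,0,0]
    - [0,0,0]
  dp:
    - [0.0097,0.0025,0]
    - [0.0058,0.0015,0]
    - [0.0048,0.0012,0]
    - [0.0048,0.0012,0]
    - [0.0048,0.0012,0]
    - [0.0078,0.002,0]
    - [0.0097,0.0025,0]
    - [0.0097,0.0025,0]
    - [0.0097,0.0025,0]
    - [0,0,0]
  claw: [0,0,0,0,0,0,0,0,0,0]

```text
t: 17.7
tool_pos: [0.5457, 0.0406, 0.0673]
tcp_rot: [-1.572, -0.244, -0.112]
force: [0.3, 0.6, 0.5]
gripper_width: 0.001
```

Run:
```python
from h import *
f=lambda im,x,y,w,h,k:cv2.resize(im[y:y+h,x:x+w,::-1],None,fx=k,fy=k,interpolation=cv2.INTER_CUBIC)
a=f(grab_frame("side"),250,170,120,110,5)
delta((.643,.03,.07),(-np.pi/2,-.25,YW))
cv2.imwrite("pics/h7.png",cv2.convertScaleAbs(a,alpha=1.5))
```

```text
t 17.75 pos [0.5447 0.0406 0.0671] rpy [-1.5726 -0.2428 -0.1117] F [-0.6  0.2  0.2] w 0.4
dp [0.0967 0.021  0.0005] tw [ 0.0021 -0.0011 -0.0072]
```

View pics/h7.png

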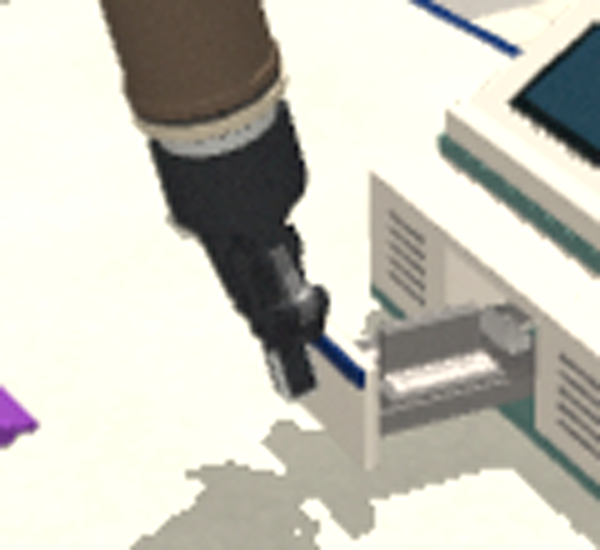

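The drawer is closing smoothly with the cassette flat in it. I'll keep pushing and slow down towards the detent.

apply_moves:
  twist:
    - [0,0,0]
    - [0,0,0]
    - [0,0,0]
    - [0,0,0]
    - [0,0,0]
    - [0,0,0]
    - [0,0,0]
    - [0,0,0]
    - [0,0,0]
    - [0,0,0]
  dp:
    - [0.0097,0.0025,0]
    - [0.0097,0.0025,0]
    - [0.0097,0.0025,0]
    - [0.0097,0.0025,0]
    - [0.0097,0.0025,0]
    - [0.0097,0.0025,0]
    - [0.0097,0.0025,0]
    - [0.0058,0.0015,0]
    - [0.0048,0.0012,0]
    - [0,0,0]
  claw: [0,0,0,0,0,0,0,0,0,0]

```text
t: 18.75
tool_pos: [0.625, 0.0317, 0.0664]
tcp_rot: [-1.573, -0.243, -0.111]
force: [0.3, -0.4, -0.1]
gripper_width: 0.001
```

apply_moves:
  twist:
    - [0,0,0]
    - [0,0,0]
    - [0,0,0]
    - [0,0,0]
    - [0,0,0]
    - [0,0,0]
    - [0,0,0]
    - [0,0,0]
    - [0,0,0]
    - [0,0,0]
  dp:
    - [0.0019,0.0005,0]
    - [0.0019,0.0005,0]
    - [0.0019,0.0005,0]
    - [0.0019,0.0005,0]
    - [0.0019,0.0005,0]
    - [0.0019,0.0005,0]
    - [0.0019,0.0005,0]
    - [0,0,0]
    - [0,0,0]
    - [0,0,0]
  claw: [0,0,0,0,0,0,0,0,0,0]

```text
t: 19.75
tool_pos: [0.6376, 0.0303, 0.0658]
tcp_rot: [-1.573, -0.241, -0.111]
force: [-1.5, 1.1, -0.1]
gripper_width: 0.001
```

apply_moves:
  twist:
    - [0,0,0]
    - [0,0,0]
    - [0,0,0]
    - [0,0,0]
    - [0,0,0]
    - [0,0,0]
    - [0,0,0]
    - [0,0,0]
    - [0,0,0]
    - [0,0,0]
  dp:
    - [0.001,0.0002,0]
    - [0.001,0.0002,0]
    - [0.001,0.0002,0]
    - [0.001,0.0002,0]
    - [0.001,0.0002,0]
    - [0.001,0.0002,0]
    - [0,0,0]
    - [0,0,0]
    - [0,0,0]
    - [0,0,0]
  claw: [0,0,0,0,0,0,0,0,0,0]

```text
t: 20.75
tool_pos: [0.6438, 0.0295, 0.0662]
tcp_rot: [-1.573, -0.242, -0.111]
force: [0.2, 1.0, 0.5]
gripper_width: -0.003
```

Run:
```python
from h import *
f=lambda im,x,y,w,h,k:cv2.resize(im[y:y+h,x:x+w,::-1],None,fx=k,fy=k,interpolation=cv2.INTER_CUBIC)
a=f(grab_frame("side"),280,170,100,100,5)
delta((.643,.03,.07),(-np.pi/2,-.25,YW))
cv2.imwrite("pics/h8.png",cv2.convertScaleAbs(a,alpha=1.5))
```

```text
t 20.8 pos [0.6438 0.0296 0.0662] rpy [-1.573  -0.2417 -0.1109] F [0.8 0.1 0.7] w -0.1
dp [ 0.0001 -0.0038  0.0003] tw [ 0.0023 -0.0004 -0.0083]
```

apply_moves:
  twist:
    - [0,0,0]
    - [0,0,0]
    - [0,0,0]
    - [0,0,0]
    - [0,0,0]
    - [0,0,0]
    - [0,0,0]
    - [0,0,0]
    - [0,0,0]
    - [0,0,0]
  dp:
    - [0.001,0.0002,0]
    - [0.001,0.0002,0]
    - [0.001,0.0002,0]
    - [0.001,0.0002,0]
    - [0,0,0]
    - [0,0,0]
    - [0,0,0]
    - [0,0,0]
    - [0,0,0]
    - [0,0,0]
  claw: [0,0,0,0,0,0,0,0,0,0]

```text
t: 21.8
tool_pos: [0.6452, 0.0293, 0.0657]
tcp_rot: [-1.574, -0.237, -0.111]
force: [-10.6, 1.6, 7.1]
gripper_width: -0.001
```

apply_moves:
  twist:
    - [0,0,0]
    - [0,0,0]
    - [0,0,0]
    - [0,0,0]
    - [0,0,0]
    - [0,0,0]
    - [0,0,0]
    - [0,0,0]
    - [0,0,0]
    - [0,0,0]
  dp:
    - [0.001,0.0002,0]
    - [0.001,0.0002,0]
    - [0,0,0]
    - [-0.01,-0.0025,0]
    - [-0.03,-0.0075,0]
    - [-0.04,-0.01,0]
    - [-0.04,-0.01,0]
    - [-0.04,-0.01,0]
    - [0,-0.04,0]
    - [0,-0.04,0]
  claw: [0,0,0,0,0,0,0,0,0,0]

```text
t: 22.8
tool_pos: [0.465, 0.0496, 0.1448]
tcp_rot: [-1.574, -0.239, -0.11]
force: [1.9, 0.1, 0.7]
gripper_width: 0.002
```

Run:
```python
from h import *
f=lambda im,x,y,w,h,k:cv2.resize(im[y:y+h,x:x+w,::-1],None,fx=k,fy=k,interpolation=cv2.INTER_CUBIC)
t=grab_frame("top");C=np.zeros((480,800,3),np.uint8);C[:400,:400]=f(grab_frame("side"),280,160,100,100,4);C[:400,400:]=f(t,290,160,100,100,4)
print(sensors.read_state()["tool_pos"],sensors.read_state()["force"])
cv2.imwrite("pics/h9.png",cv2.convertScaleAbs(C,alpha=1.5))
```

```text
[0.46864877 0.05038995 0.14941986] [ 0.31779366 -0.26964143 -0.27120992]
```

View pics/h9.png

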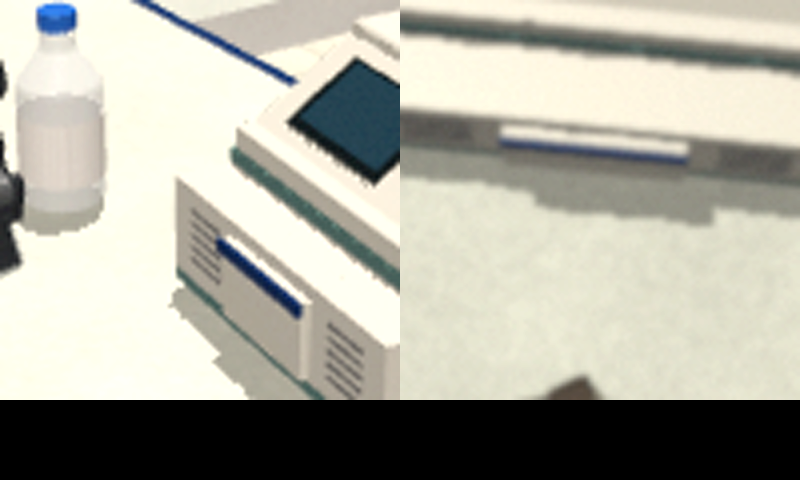

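The panel sits flat against the instrument face at crop pixels (215–305, 240–375) in the side view and (500–690, 127–160) in the top view. I'll check the remaining gap numerically, and whether the bystanders moved.

Run:
```python
from h import *
t=grab_frame("top");g=cv2.GaussianBlur(cv2.cvtColor(t,cv2.COLOR_RGB2GRAY),(0,0),.7).astype(float)
k=lambda x,y:((x-400)/4+290-.4,y/4+160-.4)
for nm,p,q,sg in [("inner",k(502,125),k(688,144),1),("outer",k(502,138),k(688,157),-1)]:
    P=[]
    for u in range(int(p[0])+3,int(q[0])-2):
        v0=p[1]+(q[1]-p[1])*(u-p[0])/(q[0]-p[0]);vs=np.arange(round(v0)-2,round(v0)+3)
        d=np.clip(sg*(g[vs+1,u]-g[vs-1,u]),0,None)
        if d.max()>8:d[d<d.max()*.5]=0;P.append(onz("top",u,(vs*d).sum()/d.sum(),.085)[:2])
    P=np.array(P);r=(P[:,0]-.1108*P[:,1]);print(nm,len(P),"gap to face mm",((np.median(r)-.666)*1000*.994).round(1),r.std())
t0=cv2.imread("pics/top0.png")[:,:,::-1]
for nm,(x,y,w,h) in dict(bottle=(180,160,50,55),beaker=(445,265,45,45),cyl=(480,165,60,60),purple=(258,285,36,45)).items():
    print(nm,np.abs(t[y:y+h,x:x+w].astype(int)-t0[y:y+h,x:x+w]).mean().round(2))
```

```text
inner 41 gap to face mm -2.6 0.00033339346026075873
outer 41 gap to face mm -10.3 0.00024612212857070165
bottle 7.27
beaker 7.42
cyl 8.01
purple 10.85
```

```bash
python3 -c "
from h import *
print(sensors.read_state()['t'],ctrl.finish_job())"
```

```text
the job is handed in; nothing more can be done
22.95 None
```

The cassette is clipped into the drawer, the drawer is pushed home, and the job is handed in at about 23 s of robot time. I slid the tongue under the lip, laid the cassette flat and pressed with about 19 N. I then pushed the drawer in on its front with the closed fingers.

- **Catch:** a test lift of about 4 mm met 19 N, so the catch has hold of the frame. I pressed the cassette down again before letting go.
- **Drawer:** the push ended stiffly at over 10 N, more than the detent's 6 N. The panel's outer face stands 10.3 mm proud of the instrument, against a panel thickness of 10 mm. The panel's inner edge read 2.6 mm proud instead of about 0; I put this down to blur at a faint edge and relied on the outer one.
- **Bystanders:** the final picture shows the bottle in place. The beaker and the measuring cylinder were checked only by comparing the first and last top pictures. Those differences were small and about the same as the bottle's (7 to 8 grey levels), and the arm was never near them. The purple look-alike differed by 10.9, which I took as the arm's shadow and did not check.

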